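Refit the air grille and hold the fan test dial at full speed

ROBOT

A 6-joint arm with a two-finger parallel gripper is mounted at the origin on the work surface. World frame = base frame: x ahead of the robot, y to its left, z up, the work surface at z = 0. Lengths are in m, angles in rad, forces in N, time in s.
With the tool pointing down it reaches from about 0.375 to 0.9 m from the base axis. Payload 3.1 kg.
Tool frame: the origin (TCP) lies at the very end of the fingers, on their centre line; the grasp point (between the pads) lies 19 mm behind it; z points along the fingers, y is the line along which they close (so a half turn about z gives the same grasp; the last joint's range is limited). The gripper opens to 85 mm and grips with 20 to 120 N. Pads are 22 mm wide; open, the fingers measure 114 mm over their backs; the gripper's body (76 mm by 85 mm) begins 54 mm behind the grasp point. The pads swing forward as they close: fully open they stand 13 mm farther back than shut.
Start: joints at [-1.47, 0.527, 1.433, -0, 1.181, -0.178], TCP at [0.173, -0.601, 0.231] pointing down, gripper open.
Joint ranges: [-3.08, 3.08], [-0.75, 2.2], [0.22, 2.44], [-1.43, 4.57], [0, 2.65], [-2.85, 2.85]. Speed limits (rad/s): [2.79, 2.79, 3.14, 3.14, 3.14, 3.14].

INTERFACE

Orientations are given as a unit quaternion [x, y, z, w].
In Python, from station import sense, snapshot, camera_params, sign_off gives the robot as it stands.
- The arm moves only by the shell command python3 -m handwheel 'ROWS' [OPENING] [FORCE]. ROWS is JSON, a list that holds one entry, the list of rows, each a list of 4 numbers: the shift along the tool's x, y, z in units of 25 mm (1.0 is 25 mm), then the turn about the tool's z in units of 6 degrees (1.0 is 6 degrees). A call has 1 to 20 rows; each row shifts and turns the commanded pose from where the row before left it, along the tool's axes as they then stand; what a row does not reach is not made up. A row lasts 1/8 s, in which the tool goes at most 62.5 mm and 10.7 degrees, less where a joint would pass 70% of its speed; a pose out of reach is approached as far as the arm can. A call is refused whole if a number of a shift passes 1 or a number of a turn 1, either way. A call with a gripper value outside its range is refused whole. OPENING is the finger opening in mm, from 0 to 85.4, set as the call begins (- or left out, the last holds). The fingers move at their own pace and stop on an object; FORCE is the grip in N (left out, the last holds). Time passes only in rows, so rows that do not move let the fingers close. It gives the time, the measured TCP pose, the force, the opening and the grip force at its end, in the units of the state.
- sense(): the state, without advancing time (a new reading comes with each control period).
- snapshot(name): name is "side" or "top"; returns (picture, depth): 400x640x3 uint8, red, green, blue; 400x640 float32, m along the optical axis (not along the pixel's ray), 0 where there is no reading.
- camera_params(name): a dict with "mtx" (3x3 intrinsics, pixels), "extrinsics" (4x4, takes a point from camera to world coordinates). Camera axes: x right, y up, looking along -z (the intrinsics and any distortion apply to the point x, -y, -z); pixel columns grow to the right and rows downward; lengths in m; the calibration is good to about 2 mm. A picture is of the moment at which its call begins. camera_params takes no time and is no camera call.
- sign_off(): hands the job in; it is judged then, once.
The state is a dict: "t": time; "q": joint angles; "qd": joint speeds; "tau": joint torques, N m; "tcp_pos": TCP position; "tool_rot": TCP orientation; "force": force on the tool from outside, world axes, zero at the start; "ft_torque": the same for the moment, N m; "finger_gap": opening from 0.0 (shut) to 1.0 (fully open); "gripper_force": force on a finger pad.
Only numpy, scipy, OpenCV 4.12 (cv2) and the standard library are available. Lean on these libraries where they do the work, as an engineer would, in place of code of your own. Each camera call takes 0.05 s, during which the arm holds its last target. There are 200 camera calls.

TASK

Put the clean louvred air grille back on the chilled case: lift it out of the drying rack by its tab, stand its foot in the channel in front of the two fans so that it covers the fan opening, lean its top back against the edge of the marble ledge and let go. Only then run the fan test: turn the spring-return dial on the ledge clockwise (seen from above) past the first and second clicks to the third (red) mark and end your program while still holding it there against its spring, since it springs back as soon as it is let go. Leave the cheeses and the price stand where they are.

Things in the scene. Friction and masses are not known exactly. Their poses are not given: they have to be found in the camera images.
- grille: louvred aluminium air grille: flat panel 250 mm wide (its y), 155 mm tall (its z), 8 mm thick (its x), 0.3 to 0.6 kg, both faces alike, either may face the fans. A lifting tab 70 mm wide, 8 mm thick, 40 mm tall stands on the middle of its top edge (195 mm in all). Origin: middle of its foot, z up to the tab. Starts upright in the rack between wires 75 mm high, 2 mm play across its thickness
- grille_tab (a point): point in the middle of the grille's lifting tab, 185 mm above its foot and 10 mm below the top of the tab; axes as the grille's
- rack: fixed white drying rack, 120 mm (its x) by 200 mm (its y); the grille stands in its middle slot, its foot 10 mm above the deck; a small white board, top 100 mm above the deck, is fixed in the slot 30 mm to the rack's +x side. Origin: centre of the underside
- ledge: fixed fan ledge: steel housing 130 mm deep (its x), 420 mm long (its y), with a white marble coping, top 130 mm above the deck, x from -73 to 73 mm. Its air side looks along its +x, away from the robot, with the fan opening (230 mm wide, two black fans) at y = 65 mm in the middle; the dial is on top at y = -130 mm. Origin: centre of the underside, on the deck
- channel_mid (a point): middle of the grille's foot channel, 115 mm to the ledge's +x side, at the middle of the fan opening, 2 mm above the deck. x across the channel, away from the fans, y along it. 26 mm wide between two strips 10 mm high, 280 mm long, open ends. A grille with its foot here and its top on the coping leans back 12 to 20 degrees from upright; let go, its foot may slide to a strip
- coping_edge (a point): upper edge of the coping on the air side, at the middle of the fan opening: 130 mm above the deck, 42 mm nearer the fans than channel_mid; the grille leans here
- dial (a joint): turn of the dial in rad, clockwise seen from above: 0 at rest, clicks (detents) at 0.44 (first), 0.87 (second) and 1.31 (third, red mark, full speed), stop at 1.40. A spring drives it back to 0 from everywhere with 0.07 N m at the start, 0.13 N m at the third click, and 0.04 N m more or less around each click
- dial_grip (a point): on the dial's axis, at the height to grip. The black grip bar is 50 mm long (this point's x; the end with the white line at +x), 14 mm wide (its y), 28 mm tall; this point is 6 mm below its top and 22 mm above the round skirt (54 mm across) under it, 162 mm above the deck. z up; the point turns with the dial
- cheese_wheel: bystander: orange cheese wheel 140 mm across, 60 mm high, on the deck; origin: centre of the underside
- wedge: bystander: yellow wedge of cheese, three-cornered, within 60 mm of its centre, 55 mm high; origin: centre of the underside
- boxed_cheese: bystander: round wooden cheese box 100 mm across, 30 mm high; origin: centre of the underside
- price_stand: bystander: price card stand 100 mm tall, steel foot 44 mm across, white card 80 mm wide (its y); stands on the deck before the dial's end of the ledge; origin: centre of the underside

How it is judged:
On the way, in this order (a step that is already met when the one before it is completed fails the run):
1. the grille stands in the channel before the fans, leans on the ledge, is let go and at rest, with the dial still at rest (angle between grille's own z axis and vertical between 0.14 and 0.49 rad and x of grille in the frame of channel_mid between -0.013 and 0.013 m and y of grille in the frame of channel_mid between -0.018 and 0.018 m and z of grille in the frame of channel_mid below 0.01 m and x of grille_tab in the frame of channel_mid below -0.02 m and contact force between the fingers and grille below 0.05 N and linear speed of grille below 0.02 m/s and value of joint dial below 0.2 rad), for 0.3 s.
2. the dial is turned past the first click (value of joint dial above 0.6 rad).
3. the dial is turned past the second click (value of joint dial above 1.05 rad).
At the end, for the whole second after the job is handed in: Fingers hold the dial still with more than 1 N beyond 1.2 rad (third click 1.31, stop 1.40). The grille, let go and at rest, has its foot in the channel (within 13 mm across, 18 mm along, under 10 mm above its floor) and leans back on the ledge 8 to 28 degrees from upright (angle between grille's own z axis and vertical between 0.14 and 0.49 rad and x of grille in the frame of channel_mid between -0.013 and 0.013 m and y of grille in the frame of channel_mid between -0.018 and 0.018 m and z of grille in the frame of channel_mid below 0.01 m and x of grille_tab in the frame of channel_mid below -0.02 m and contact force between the fingers and grille below 0.05 N and linear speed of grille below 0.02 m/s and value of joint dial above 1.2 rad and velocity of joint dial between -0.1 and 0.1 rad/s and contact force between the fingers and dial above 1 N); the arm keeps its last pose, push and grip.
It fails at once if the fans are run (dial past the first click) while the grille does not cover them (value of joint dial above 0.5 rad and not (angle between grille's own z axis and vertical between 0.14 and 0.49 rad and x of grille in the frame of channel_mid between -0.013 and 0.013 m and y of grille in the frame of channel_mid between -0.018 and 0.018 m and z of grille in the frame of channel_mid below 0.01 m and x of grille_tab in the frame of channel_mid below -0.02 m)).
It fails at once if a cheese or the price stand is shifted by more than 20 mm or tipped (distance of any of cheese_wheel, wedge, boxed_cheese, price_stand from where it was at the start of the episode above 0.02 m or angle between any of price_stand, cheese_wheel, wedge, boxed_cheese's own z axis and vertical above 0.5 rad).
It also fails if it takes over 53 s, if anything falls off the work surface, if the arm or the gripper's body presses on something with over 40 N, if the wrist force passes 120 N, or if a joint passes its speed limit or range.

## Working session

There is one attempt and no reset: what is moved stays moved. The work goes in short steps, Python scripts to look and compute and a shell command to move; the robot and the scene stay as the last step left them, time stands still between calls to the robot, and variables do not carry over. Pictures are saved under pics/ and viewed, at most 10 in all, crops included, and the job is handed in when it is done.

```bash
mkdir -p pics
cat > h.py <<'E'
import numpy as np, cv2, json
from station import sense, snapshot, camera_params
def grab(n,f):
    p,d=snapshot(n); cv2.imwrite('pics/'+f+'.png',p[:,:,::-1]); np.savez('pics/'+f+'.npz',p=p,d=d,**camera_params(n)); return p,d
def world(f):
    z=np.load('pics/'+f+'.npz'); d=z['d']; K=z['mtx']; E=z['extrinsics']
    v,u=np.mgrid[:d.shape[0],:d.shape[1]]
    P=np.stack([(u-K[0,2])/K[0,0]*d,-(v-K[1,2])/K[1,1]*d,-d],-1)
    return z['p'],d,P@E[:3,:3].T+E[:3,3]
E
python3 - <<'E'
from h import *
for n in('top','side'):
    grab(n,n+'0'); c=camera_params(n); print(n,c['mtx'].round(1).tolist(),c['extrinsics'].round(3).tolist(),[k for k in c])
print(sense())
E
```

```text
top [[480.8, 0.0, 324.3], [0.0, 480.8, 200.6], [0.0, 0.0, 1.0]] [[0.014, 0.998, -0.061, 0.556], [-1.0, 0.015, 0.005, 0.038], [0.005, 0.061, 0.998, 1.321], [0.0, 0.0, 0.0, 1.0]] ['mtx', 'extrinsics']
side [[395.1, 0.0, 315.1], [0.0, 395.1, 205.4], [0.0, 0.0, 1.0]] [[-0.992, 0.106, -0.065, 0.558], [-0.123, -0.755, 0.644, 0.74], [0.02, 0.647, 0.763, 0.956], [0.0, 0.0, 0.0, 1.0]] ['mtx', 'extrinsics']
{'t': 0.1, 'q': array([-1.46951701e+00,  5.28371938e-01,  1.43375355e+00, -2.64450652e-06,
        1.18139715e+00, -1.78516213e-01]), 'qd': array([-0.00051527, -0.00199277, -0.00236594,  0.00100577,  0.00072564,
        0.0004328 ]), 'tau': array([ 2.46375948e-04, -4.43304098e+01, -1.78585929e+01, -2.96029120e-04,
        3.86124157e-03, -5.91216121e-06]), 'tcp_pos': array([ 0.17255254, -0.60005225,  0.2304388 ]), 'tool_rot': array([ 9.90229726e-01,  1.39442315e-01,  3.60354840e-05, -9.64322925e-04]), 'force': array([0.40265114, 0.14580486, 0.49953332]), 'ft_torque': array([-0.04308961,  0.01701723,  0.01335306]), 'gripper_force': 0.0, 'finger_gap': 0.9964984097550497}
```

View pics/top0.png

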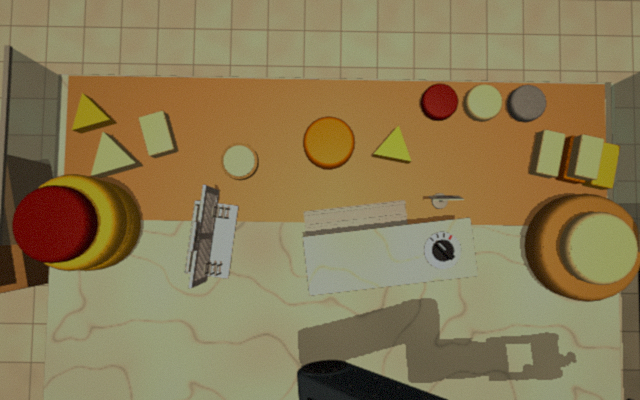

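View pics/side0.png

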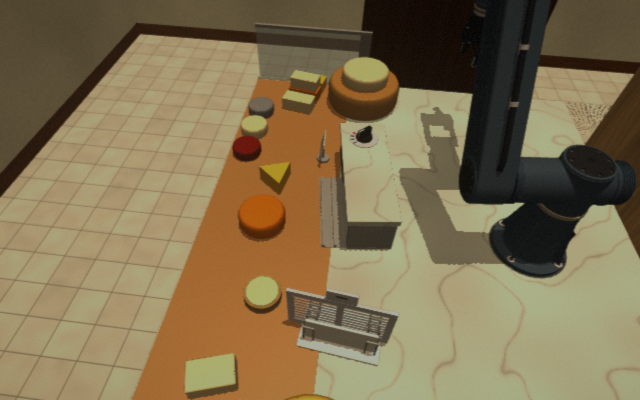

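The top view shows the grille standing in the rack around (203,237), the ledge at (305–477, 215–295), the channel at (305–405, 203–235) and the dial at (443,250), with the white line pointing up-left or lower-right. The price stand is at (441,200). The side view shows the tab at (343,298) and the dial at (365,135).

Run:
```python
from h import *
C={}
for f in('top0','side0'):
    p,d,W=world(f); C[f]=(p,d,W)
    x,y,z=W[...,0],W[...,1],W[...,2]
    ok=d>0
    # ledge top
    m=ok&(abs(z-.13)<.012)&(x>.35)&(x<.75)&(y<.2)&(y>-.4)
    m=cv2.morphologyEx(m.astype(np.uint8),cv2.MORPH_OPEN,np.ones((3,3)))>0
    pts=W[m][:,:2].astype(np.float32); r=cv2.minAreaRect(pts); print(f,'ledge',m.sum(),r,'z',np.median(z[m]))
    # grille tab/top
    R=ok&(x>.35)&(x<.75)&(y>.2)&(y<.42)
    for lo,hi in((.14,.185),(.190,.26)):
        m=R&(z>lo)&(z<hi); q=W[m]
        if len(q)<5: print('few',len(q)); continue
        c=q.mean(0); u,s,v=np.linalg.svd(q[:,:2]-c[:2],full_matrices=False); t=(q[:,:2]-c[:2])@v[0]
        print(' grille',lo,len(q),c.round(4),'dir',v[0].round(3),np.percentile(t,[1,99]).round(3),'mid',(c[:2]+v[0]*(t.min()+t.max())/2).round(4),'zmax',np.percentile(q[:,2],98).round(4))
    # dial
    m=ok&(x>.4)&(x<.65)&(y<-.1)&(y>-.33)&(z>.148)&(z<.2)
    q=W[m]; c=q.mean(0); print(' dial',len(q),c.round(4),np.median(q[:,2]),np.percentile(q[:,2],98),cv2.minAreaRect(q[:,:2].astype(np.float32)))
    # deck height near channel
    m=ok&(x>.4)&(x<.5)&(y<.35)&(y>.2)&(z<.06); print(' deck',np.median(z[m]))
p,d,W=C['top0']
a=cv2.resize(p[170:300,170:300],None,fx=4,fy=4,interpolation=cv2.INTER_CUBIC)
p2=C['side0'][0]; b=cv2.resize(p2[270:370,270:420],None,fx=2.66,fy=2.66,interpolation=cv2.INTER_CUBIC)
e=cv2.resize(p[190:300,400:490],None,fx=3.0,fy=3.0,interpolation=cv2.INTER_CUBIC)
o=np.zeros((600,800,3),np.uint8); o[:520,:520]=a; o[:330,525:525+270]=e; b=b[:260,:275]; o[335:335+260,525:800]=b
cv2.imwrite('pics/c1.png',o[:,:,::-1])
```

```text
top0 ledge 9837 ((0.4941354990005493, -0.13240720331668854), (0.14647111296653748, 0.420704185962677), 7.3823957443237305) z 0.12859890782627637
 grille 0.14 512 [0.5351 0.3348 0.1614] dir [-0.994  0.111] [-0.125  0.12 ] mid [0.537  0.3346] zmax 0.1811
 grille 0.19 145 [0.5374 0.3355 0.2014] dir [-0.994  0.107] [-0.034  0.035] mid [0.5375 0.3355] zmax 0.2068
 dial 148 [ 0.511  -0.2589  0.164 ] 0.16570101921388403 0.17052228791848384 ((0.5109602808952332, -0.26022639870643616), (0.0506778359413147, 0.014074809849262238), 45.105159759521484)
 deck 0.0006728114804774865
side0 ledge 4851 ((0.49095362424850464, -0.133459210395813), (0.1467515379190445, 0.42576682567596436), 7.359925746917725) z 0.1300220632978133
 grille 0.14 916 [0.5324 0.339  0.1602] dir [-0.994  0.11 ] [-0.124  0.12 ] mid [0.5347 0.3387] zmax 0.1818
 grille 0.19 219 [0.5346 0.3381 0.2009] dir [-0.993  0.114] [-0.034  0.034] mid [0.5348 0.338 ] zmax 0.2069
 dial 108 [ 0.5082 -0.2559  0.1611] 0.16299102170312324 0.16965162516254134 ((0.507229745388031, -0.26041725277900696), (0.052553415298461914, 0.01748700626194477), 47.63786697387695)
 deck 0.0005596553787129976
```

View pics/c1.png

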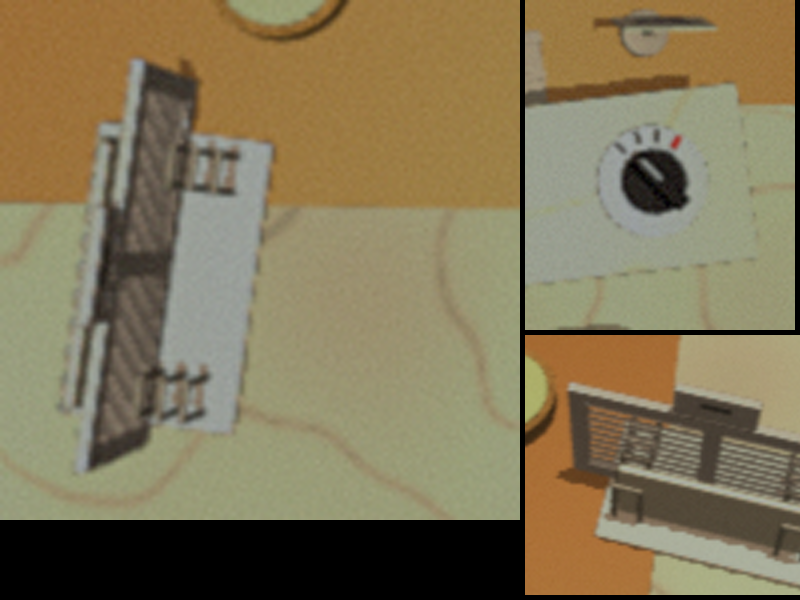

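The crop shows the tab in the middle of the grille's top edge, and the rack board on the +y side. The dial bar's white-line end points up-left, about yaw 45°, and the red mark is to the upper right. Next I'll check the channel and plan the moves.

```bash
cat >> h.py <<'E'
from scipy.spatial.transform import Rotation as R
def pose():
    s=sense(); M=R.from_quat(s['tool_rot']).as_matrix(); return s['tcp_pos'],M,np.degrees(np.arctan2(M[1,0],M[0,0])),s
def plan(pos,yaw,n,start=None):
    """rows (rounded) to reach pos/yaw(deg) in n rows, straight; start=(pos,yaw)"""
    if start is None: p,_,y,_=pose()
    else: p,y=np.array(start[0],float),start[1]
    p=p.copy(); rows=[]
    for i in range(n):
        k=n-i; c,s=np.cos(np.radians(y)),np.sin(np.radians(y)); M=np.array([[c,s,0],[s,-c,0],[0,0,-1]])
        r=np.round(np.r_[M.T@((np.array(pos)-p)/k)/.025,-(yaw-y)/k/6],2)
        rows.append(r.tolist()); p=p+M@r[:3]*.025; y-=r[3]*6
    print('max',np.abs(rows).max(0)); print(json.dumps([rows]).replace(' ','')); return p,y
LC=np.array([.4925,-.133]); a=np.radians(7.37); EX=np.array([np.cos(a),np.sin(a)]); EY=np.array([-EX[1],EX[0]])
CH=LC+.115*EX+.065*EY
E
python3 - <<'E'
from h import *
print('CH',CH)
for f in('top0','side0'):
    p,d,W=world(f); L=(W[...,:2]-LC); lx,ly,z=L@EX,L@EY,W[...,2]
    m=(d>0)&(lx>.085)&(lx<.15)&(abs(ly-.065)<.17)&(z>.005)&(z<.016)
    for nm,mm in(('near',m&(lx<.115)),('far',m&(lx>.115))):
        print(f,nm,mm.sum(),np.percentile(lx[mm],[2,50,98]).round(4),np.percentile(ly[mm],[1,99]).round(4))
    print([ (round(b,3),round(float(np.median(z[(d>0)&(abs(lx-b)<.0015)&(abs(ly-.065)<.1)])),4)) for b in np.arange(.086,.15,.003)])
print(pose()[2])
s=plan([.50,-.15,.30],100,20); s=plan([.536,.20,.28],172,15,s); plan([.536,.3368,.25],173.7,7,s)
E
```

```text
CH [ 0.59821196 -0.05378522]
top0 near 334 [0.0892 0.1001 0.1107] [-0.074   0.2023]
top0 far 344 [0.119  0.1339 0.146 ] [-0.0727  0.204 ]
[(np.float64(0.086), 0.0001), (np.float64(0.089), 0.0003), (np.float64(0.092), 0.0007), (np.float64(0.095), 0.0012), (np.float64(0.098), 0.011), (np.float64(0.101), 0.0104), (np.float64(0.104), 0.0087), (np.float64(0.107), 0.0006), (np.float64(0.11), 0.0006), (np.float64(0.113), 0.0009), (np.float64(0.116), 0.0003), (np.float64(0.119), 0.0002), (np.float64(0.122), 0.0007), (np.float64(0.125), 0.0005), (np.float64(0.128), 0.0005), (np.float64(0.131), 0.0098), (np.float64(0.134), 0.0104), (np.float64(0.137), 0.0106), (np.float64(0.14), 0.0008), (np.float64(0.143), -0.0005), (np.float64(0.146), -0.0009), (np.float64(0.149), -0.001)]
side0 near 218 [0.0912 0.0969 0.1111] [-0.0714  0.2058]
side0 far 205 [0.1183 0.1306 0.1365] [-0.0728  0.2034]
[(np.float64(0.086), 0.0018), (np.float64(0.089), 0.001), (np.float64(0.092), 0.0079), (np.float64(0.095), 0.0117), (np.float64(0.098), 0.0118), (np.float64(0.101), 0.0035), (np.float64(0.104), 0.0019), (np.float6
[... 780 characters left out ...]
0.32,-0.14,-0.7],[1.04,0.4,-0.14,-0.7],[1.01,0.47,-0.14,-0.7],[0.97,0.54,-0.14,-0.7],[0.93,0.61,-0.13,-0.7],[0.88,0.68,-0.14,-0.7],[0.82,0.74,-0.13,-0.69]]]
max [0.9  0.93 0.06 0.8 ]
[[[0.9,0.26,0.05,-0.8],[0.88,0.33,0.05,-0.8],[0.85,0.4,0.05,-0.8],[0.81,0.47,0.05,-0.8],[0.77,0.54,0.05,-0.8],[0.72,0.6,0.05,-0.8],[0.67,0.66,0.06,-0.8],[0.61,0.71,0.05,-0.8],[0.55,0.76,0.06,-0.8],[0.48,0.81,0.05,-0.8],[0.41,0.84,0.06,-0.8],[0.34,0.87,0.05,-0.8],[0.27,0.9,0.06,-0.8],[0.19,0.92,0.05,-0.8],[0.11,0.93,0.06,-0.8]]]
max [0.11 0.78 0.18 0.05]
[[[0.11,0.77,0.17,-0.04],[0.11,0.78,0.17,-0.04],[0.1,0.78,0.17,-0.04],[0.1,0.77,0.17,-0.04],[0.1,0.78,0.17,-0.04],[0.09,0.78,0.17,-0.04],[0.09,0.77,0.18,-0.05]]]
```

```bash
python3 -m handwheel '[[[0.9,-0.7,-0.2,-0.7],[0.9,-0.6,-0.2,-0.7],[1,-0.5,-0.2,-0.7],[1,-0.5,-0.2,-0.7],[1,-0.4,-0.2,-0.7],[1,-0.3,-0.2,-0.7],[1,-0.2,-0.2,-0.7],[1,-0.2,-0.2,-0.7],[1,-0.1,-0.2,-0.7],[1,0,-0.2,-0.7],[1,0.1,-0.1,-0.7],[1,0.2,-0.1,-0.7],[1,0.2,-0.1,-0.7],[1,0.3,-0.1,-0.7],[1,0.4,-0.1,-0.7],[1,0.5,-0.1,-0.7],[1,0.5,-0.1,-0.7],[0.9,0.6,-0.1,-0.7],[0.9,0.7,-0.1,-0.7],[0.8,0.7,0,-0.7]]]' 85
python3 -c "
from h import *
s=plan([.536,.25,.27],173.7,18)"
```

```text
t: 2.6
tcp_pos: [0.4871, -0.1688, 0.3042]
tool_rot: [0.641, 0.768, 0.0, 0.0]
force: [1.0, 0.1, -0.1]
finger_gap: 0.996
gripper_force: 0.0
max [0.9  0.93 0.08 0.68]
[[[0.9,0.27,0.08,-0.68],[0.87,0.34,0.08,-0.68],[0.85,0.4,0.08,-0.68],[0.82,0.46,0.08,-0.68],[0.78,0.51,0.07,-0.68],[0.74,0.57,0.08,-0.68],[0.7,0.62,0.07,-0.68],[0.66,0.67,0.08,-0.68],[0.61,0.71,0.07,-0.68],[0.56,0.76,0.08,-0.68],[0.5,0.79,0.07,-0.68],[0.44,0.83,0.08,-0.68],[0.38,0.85,0.07,-0.68],[0.32,0.88,0.08,-0.68],[0.26,0.9,0.07,-0.68],[0.19,0.92,0.08,-0.68],[0.13,0.93,0.07,-0.68],[0.06,0.93,0.08,-0.67]]]
```

```bash
python3 -m handwheel '[[[0.9,0.3,0.1,-0.7],[0.9,0.3,0.1,-0.7],[0.9,0.4,0.1,-0.7],[0.8,0.5,0.1,-0.7],[0.8,0.5,0.1,-0.7],[0.7,0.6,0.1,-0.7],[0.7,0.6,0.1,-0.7],[0.7,0.7,0.1,-0.7],[0.6,0.7,0.1,-0.7],[0.6,0.8,0.1,-0.7],[0.5,0.8,0.1,-0.7],[0.4,0.8,0,-0.7],[0.4,0.9,0,-0.7],[0.3,0.9,0,-0.7],[0.3,0.9,0,-0.7],[0.2,0.9,0,-0.6],[0.1,0.9,0,-0.6],[0.1,0.9,0,-0.6],[0,0,0,0],[0,0,0,0]]]' 50
python3 -c "
from h import *
s=plan([.536,.3368,.25],173.7,5)"
```

```text
t: 5.1
tcp_pos: [0.5301, 0.2512, 0.2763]
tool_rot: [0.054, 0.999, -0.0, -0.0]
force: [0.7, 0.0, 0.1]
finger_gap: 0.585
gripper_force: 0.0
max [0.03 0.69 0.21 0.01]
[[[0.03,0.69,0.21,0.01],[0.03,0.68,0.21,0.0],[0.03,0.69,0.21,0.01],[0.02,0.68,0.21,0.0],[0.03,0.69,0.21,0.01]]]
```

```bash
python3 -m handwheel '[[[0.03,0.69,0.2,0],[0.03,0.69,0.2,0],[0.03,0.69,0.2,0],[0.03,0.69,0.2,0],[0.03,0.69,0.2,0],[0,0,0,0],[0,0,0,0]]]'
python3 - <<'E'
from h import *
print(pose()[0],pose()[2])
grab('side','side1')
p,d=snapshot('side'); cv2.imwrite('pics/c2.png',cv2.resize(p[200:370,230:450],None,fx=3,fy=3)[:,:,::-1])
E
```

```text
t: 5.98
tcp_pos: [0.5362, 0.3375, 0.2513]
tool_rot: [0.054, 0.999, -0.0, -0.0]
force: [0.9, -0.2, 0.0]
finger_gap: 0.587
gripper_force: 0.0
[0.53623674 0.33749506 0.25125418] 173.84962518276086
```

View pics/c2.png

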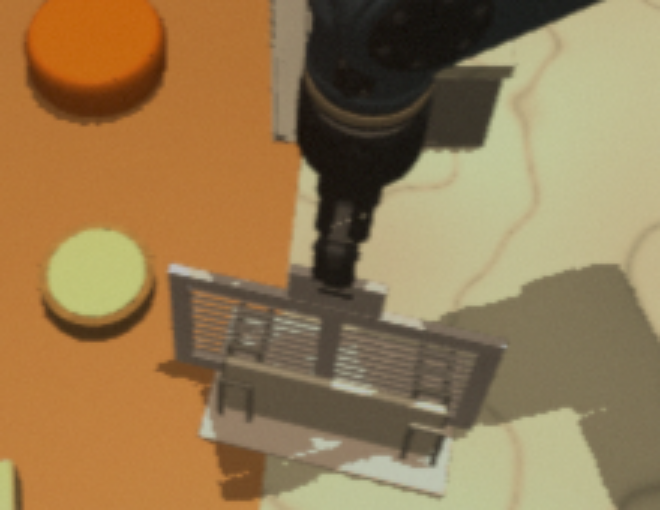

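The fingers are centred over the tab, which spans columns 290–385 in the crop with the fingers at 337. I'll descend and close.

```bash
python3 -m handwheel '[[[0,0,0.6,0],[0,0,0.6,0],[0,0,0.6,0],[0,0,0.6,0],[0,0,0.6,0],[0,0,0.1,0],[0,0,0,0],[0,0,0,0]]]'; python3 -m handwheel '[[[0,0,0,0],[0,0,0,0],[0,0,0,0],[0,0,0,0],[0,0,0,0],[0,0,0,0],[0,0,0,0],[0,0,0,0]]]' 0 80
```

```text
t: 7.08
tcp_pos: [0.5368, 0.3378, 0.1745]
tool_rot: [0.054, 0.999, 0.0, 0.001]
force: [-0.4, 0.9, 0.2]
finger_gap: 0.587
gripper_force: 0.0
t: 8.07
tcp_pos: [0.5365, 0.3376, 0.1743]
tool_rot: [0.054, 0.999, 0.0, 0.0]
force: [-0.5, -0.3, 5.2]
finger_gap: 0.081
gripper_force: 79.3
```

```bash
python3 -m handwheel '[[[0,0,-0.3,0],[0,0,-0.5,0],[0,0,-0.8,0],[0,0,-0.8,0],[0,0,-0.8,0],[0,0,-0.8,0],[0,0,-0.8,0],[0,0,-0.8,0],[0,0,-0.8,0],[0,0,-0.6,0],[0,0,-0.3,0],[0,0,0,0],[0,0,0,0]]]'
python3 - <<'E'
from h import *
print(pose()[0],pose()[2])
# tab (grip axis) over channel; vertical grille
t=np.r_[CH+.003*EX,.355]; print(t)
plan(t,97.4,20)
E
```

```text
t: 9.7
tcp_pos: [0.5358, 0.3374, 0.3553]
tool_rot: [0.054, 0.999, -0.0, -0.001]
force: [-0.8, 0.1, -4.2]
finger_gap: 0.082
gripper_force: 78.0
[0.53576331 0.33740867 0.35527091] 173.83467125305344
[ 0.60118718 -0.05340039  0.355     ]
max [0.8  0.76 0.01 0.64]
[[[-0.21,-0.76,0.0,0.64],[-0.26,-0.75,0.0,0.64],[-0.31,-0.73,0.0,0.64],[-0.36,-0.7,0.0,0.64],[-0.41,-0.68,0.0,0.64],[-0.45,-0.65,0.0,0.64],[-0.5,-0.62,0.0,0.64],[-0.54,-0.58,0.0,0.64],[-0.57,-0.55,0.0,0.63],[-0.61,-0.51,0.0,0.64],[-0.64,-0.46,0.0,0.63],[-0.67,-0.42,0.0,0.64],[-0.7,-0.38,0.0,0.63],[-0.72,-0.33,0.0,0.64],[-0.74,-0.28,0.0,0.63],[-0.76,-0.23,0.0,0.64],[-0.77,-0.18,0.0,0.63],[-0.78,-0.13,0.0,0.64],[-0.79,-0.07,0.01,0.63],[-0.8,-0.02,0.0,0.64]]]
```

```bash
python3 -m handwheel '[[[-0.2,-0.75,0,0.64],[-0.25,-0.75,0,0.64],[-0.3,-0.75,0,0.64],[-0.35,-0.7,0,0.64],[-0.4,-0.7,0,0.64],[-0.45,-0.65,0,0.64],[-0.5,-0.6,0,0.64],[-0.55,-0.6,0,0.64],[-0.55,-0.55,0,0.64],[-0.6,-0.5,0,0.64],[-0.65,-0.45,0,0.64],[-0.65,-0.4,0,0.64],[-0.7,-0.4,0,0.64],[-0.7,-0.35,0,0.64],[-0.75,-0.3,0,0.64],[-0.75,-0.25,0,0.64],[-0.75,-0.2,0,0.64],[-0.8,-0.15,0,0.64],[-0.8,-0.05,0,0.64],[-0.8,0,0,0.64]]]'; python3 -m handwheel '[[[0,0,0,0],[0,0,0,0],[0,0,0,0]]]'
python3 - <<'E'
from h import *
print(pose()[0],pose()[2])
t=np.r_[CH+.003*EX,.355]
plan(t,97.4,2)
p,d=grab('side','side2'); grab('top','top2')
cv2.imwrite('pics/c3.png',cv2.resize(p[60:310,200:480],None,fx=2.4,fy=2.4)[:,:,::-1])
for f in('top2','side2'):
    _,d,W=world(f); L=W[...,:2]-LC; lx,ly,z=L@EX,L@EY,W[...,2]
    m=(d>0)&(abs(lx-.118)<.02)&(abs(ly-.065)<.16)&(z>.195)&(z<.34)&((abs(ly-.065)>.06))
    q=np.c_[lx,ly,z].reshape(-1,3)[m.ravel()]; print(f,len(q),np.percentile(q,[1,50,99],0).round(4).tolist())
    if len(q)>20: A=np.c_[q[:,1]-.065,q[:,2]-.25,np.ones(len(q))]; print(np.linalg.lstsq(A,q[:,0],rcond=None)[0].round(4))
E
```

```text
t: 12.2
tcp_pos: [0.5981, -0.0549, 0.3563]
tool_rot: [0.664, 0.748, 0.0, 0.0]
force: [-0.0, 0.1, -3.8]
finger_gap: 0.074
gripper_force: 78.2
t: 12.58
tcp_pos: [0.5976, -0.0527, 0.3563]
tool_rot: [0.662, 0.749, 0.0, -0.0]
force: [0.3, -0.3, -5.1]
finger_gap: 0.08
gripper_force: 78.1
[ 0.59760147 -0.05268803  0.35632828] 97.09236167745918
max [0.03 0.07 0.03 0.03]
[[[-0.02,0.07,0.03,-0.03],[-0.03,0.07,0.02,-0.02]]]
top2 52 [[0.0991, 0.0978, 0.0965], [0.1583, 0.156, 0.1535], [0.2728, 0.2701, 0.2671]]
[0.9862 0.0252 0.0711]
side2 253 [[-0.3928, -0.3934, -0.391], [0.0258, 0.0251, 0.0251], [0.4805, 0.131, 0.4809]]
[ 0.9748 -0.0107  0.0713]
```

View pics/c3.png

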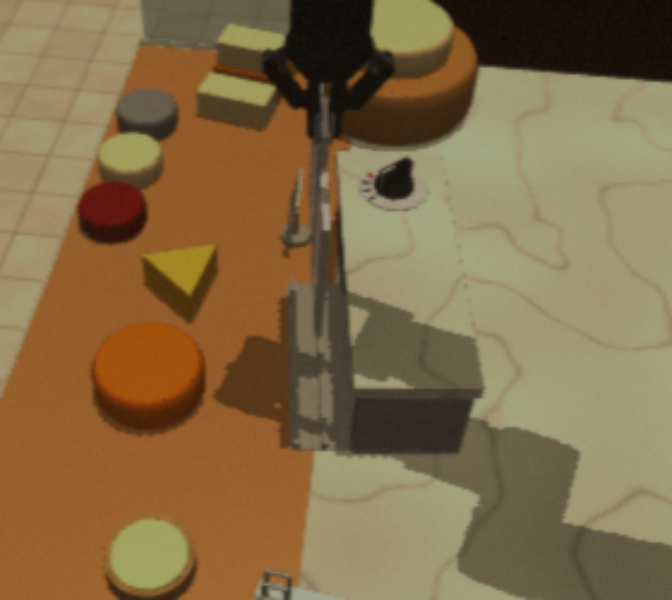

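The grille hangs vertically above the channel, which spans columns 290–350 in the crop. My point stacking was wrong, so I'll recompute from the stored images.

Run:
```python
from h import *
for f in('top2','side2'):
    _,d,W=world(f); L=W[...,:2]-LC; lx,ly,z=L@EX,L@EY,W[...,2]
    Q=np.stack([lx,ly,z],-1)
    m=(d>0)&(abs(lx-.118)<.02)&(abs(ly-.065)<.16)&(z>.19)&(z<.36)&((abs(ly-.065)>.05))
    q=Q[m]; print(f,len(q),np.percentile(q,[1,50,99],0).round(4).tolist())
    A=np.c_[q[:,1]-.065,q[:,2]-.25,np.ones(len(q))]; print(np.linalg.lstsq(A,q[:,0],rcond=None)[0].round(4))
L=pose()[0][:2]-LC; print('tcp',L@EX,L@EY)
```

```text
top2 203 [[0.1125, 0.1196, 0.1986], [0.1148, 0.1551, 0.3447], [0.1204, 0.1912, 0.3495]]
[0.0033 0.0286 0.1132]
side2 370 [[0.1099, -0.0494, 0.194], [0.1156, 0.177, 0.2858], [0.1179, 0.1943, 0.349]]
[-0.0032 -0.0079  0.1153]
tcp 0.11456768868109009 0.06609119910036979
```

```bash
python3 -m handwheel '[[[0,0.1,0.4,-0.05],[0,0,0.8,0],[0,0,0.8,0],[0,0,0.8,0],[0,0,0.8,0],[0,0,0.8,0],[0,0,0.8,0],[0,0,0.8,0],[0,0,0.6,0],[0,0,0.5,0],[0,0,0.2,0],[0,0,0,0],[0,0,0,0]]]'; python3 -m handwheel '[[[0,0,0.05,0],[0,0,0.05,0],[0,0,0,0]]]'
```

```text
t: 14.3
tcp_pos: [0.6008, -0.0534, 0.1745]
tool_rot: [0.66, 0.751, 0.0, 0.001]
force: [-0.3, -0.1, -3.1]
finger_gap: 0.08
gripper_force: 78.2
t: 14.68
tcp_pos: [0.6002, -0.0532, 0.1713]
tool_rot: [0.66, 0.751, -0.0, -0.0]
force: [-0.1, -1.2, -3.9]
finger_gap: 0.081
gripper_force: 78.2
```

```bash
python3 -m handwheel '[[[0,0,0.1,0],[0,0,0,0]]]'; python3 -m handwheel '[[[0,0,0.1,0],[0,0,0,0]]]'
```

```text
t: 14.92
tcp_pos: [0.6, -0.0532, 0.1685]
tool_rot: [0.66, 0.751, -0.0, -0.0]
force: [-1.4, 0.8, -4.5]
finger_gap: 0.081
gripper_force: 78.2
t: 15.18
tcp_pos: [0.6005, -0.0533, 0.1664]
tool_rot: [0.66, 0.751, 0.0, 0.0]
force: [-1.1, 0.2, -4.5]
finger_gap: 0.078
gripper_force: 78.3
```

```bash
python3 -m handwheel '[[[0,0,0.08,0],[0,0,0,0]]]'; python3 -m handwheel '[[[0,0,0.06,0],[0,0,0,0]]]'
```

```text
t: 15.42
tcp_pos: [0.601, -0.0532, 0.1663]
tool_rot: [0.66, 0.751, 0.001, 0.001]
force: [-1.9, 1.5, 7.0]
finger_gap: 0.078
gripper_force: 79.9
t: 15.68
tcp_pos: [0.6013, -0.0532, 0.1663]
tool_rot: [0.66, 0.751, 0.001, 0.001]
force: [-2.7, 2.0, 13.1]
finger_gap: 0.079
gripper_force: 80.9
```

```bash
python3 -m handwheel '[[[0,0,-0.12,0],[0,0,0,0]]]'; python3 -m handwheel '[[[0,-0.1,0,0],[0,-0.1,0,0],[0,-0.1,0,0],[0,-0.1,0,0],[0,-0.1,0,0],[0,-0.1,0,0],[0,-0.1,0,0],[0,-0.1,0,0]]]' 24
python3 - <<'E'
from h import *
grab('side','side3')
_,d,W=world('side3'); L=W[...,:2]-LC; lx,ly,z=L@EX,L@EY,W[...,2]
Q=np.stack([lx,ly,z],-1)
m=(d>0)&(abs(lx-.1)<.04)&(abs(ly-.065)<.16)&(z>.05)&(z<.19)&((abs(ly-.065)>.06)&(lx>.08))
q=Q[m]; A=np.c_[q[:,1]-.065,q[:,2],np.ones(len(q))]; print(len(q),np.linalg.lstsq(A,q[:,0],rcond=None)[0].round(4))
E
```

```text
t: 15.92
tcp_pos: [0.6006, -0.0533, 0.1663]
tool_rot: [0.66, 0.751, 0.0, 0.0]
force: [-0.6, 1.2, 3.4]
finger_gap: 0.078
gripper_force: 79.3
t: 16.92
tcp_pos: [0.5802, -0.0558, 0.1658]
tool_rot: [0.66, 0.751, -0.0, -0.0]
force: [0.1, 0.7, 0.3]
finger_gap: 0.279
gripper_force: 0.0
268 [ 0.0012 -0.1299  0.119 ]
```

```bash
python3 -m handwheel '[[[0,-0.12,0,0],[0,-0.12,0,0],[0,-0.12,0,0],[0,-0.12,0,0],[0,-0.12,0,0],[0,-0.12,0,0],[0,-0.12,0,0],[0,-0.12,0,0],[0,-0.12,0,0],[0,-0.12,0,0],[0,-0.12,0,0],[0,-0.12,0,0],[0,0,0,0],[0,0,0,0]]]'
python3 - <<'E'
from h import *
p,d=grab('side','side4')
cv2.imwrite('pics/c4.png',cv2.resize(p[60:310,200:480],None,fx=2.4,fy=2.4)[:,:,::-1])
_,d,W=world('side4'); L=W[...,:2]-LC; lx,ly,z=L@EX,L@EY,W[...,2]
Q=np.stack([lx,ly,z],-1)
m=(d>0)&(abs(lx-.1)<.05)&(abs(ly-.065)<.16)&(z>.02)&(z<.12)&((abs(ly-.065)>.06)&(lx>.08))
q=Q[m]; A=np.c_[q[:,1]-.065,q[:,2],np.ones(len(q))]; print(len(q),np.linalg.lstsq(A,q[:,0],rcond=None)[0].round(4))
L=pose()[0][:2]-LC; print('tcp',L@EX,L@EY)
E
```

```text
t: 18.73
tcp_pos: [0.5449, -0.0604, 0.1659]
tool_rot: [0.66, 0.751, 0.0, 0.0]
force: [0.1, -0.4, -0.1]
finger_gap: 0.28
gripper_force: 0.0
434 [ 0.0038 -0.3127  0.1179]
tcp 0.06128216632143047 0.06526733551337069
```

View pics/c4.png

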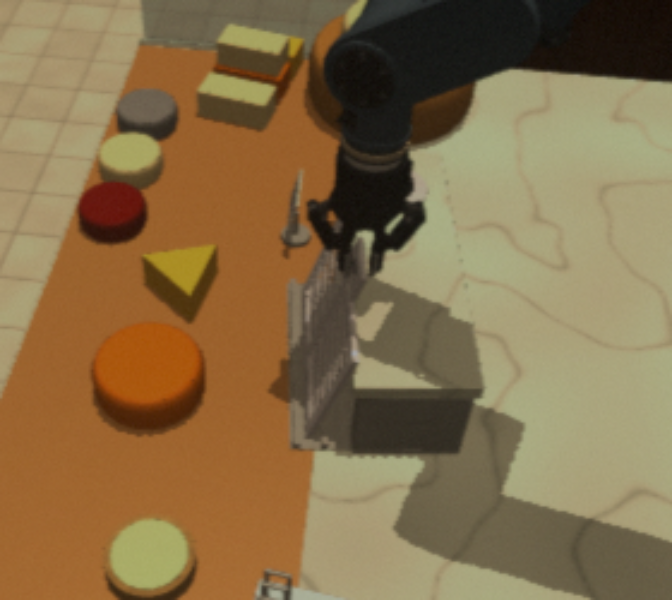

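The grille leans 17.4° on the coping with its foot in the channel, the fingers straddle the tab without touching, and the force reads about zero. I'll retreat upward.

```bash
python3 -m handwheel '[[[0,0,-0.2,0],[0,0,-0.4,0],[0,0,-0.6,0],[0,0,-0.8,0],[0,0,-0.8,0],[0,0,-0.8,0],[0,0,0,0]]]' 28
python3 - <<'E'
from h import *
p,d=grab('side','side5'); p2,d2=grab('top','top5')
for f in('top5','side5'):
    _,d,W=world(f); L=W[...,:2]-LC; lx,ly,z=L@EX,L@EY,W[...,2]
    Q=np.stack([lx,ly,z],-1)
    m=(d>0)&(abs(ly-.065)<.16)&(z>.02)&(z<.12)&((abs(ly-.065)>.04)&(lx>.08)&(lx<.13))
    q=Q[m]; A=np.c_[q[:,1]-.065,q[:,2],np.ones(len(q))]; print(len(q),np.linalg.lstsq(A,q[:,0],rcond=None)[0].round(4),np.percentile(q[:,1]-.065,[.5,99.5]).round(3))
    x,y=W[...,0],W[...,1]
    m=(d>0)&(np.hypot(x-.509,y+.260)<.04)&(z>.155)&(z<.175); q=W[m]
    if len(q)>20:
        c=q.mean(0); v=np.linalg.svd(q[:,:2]-c[:2],full_matrices=False)[2][0]
        print(f,'dial',len(q),c,np.degrees(np.arctan2(v[1],v[0])),cv2.minAreaRect(q[:,:2].astype(np.float32)))
s=plan([.509,-.2595,.235],46,11)
E
```

```text
t: 19.65
tcp_pos: [0.5461, -0.0608, 0.2584]
tool_rot: [0.66, 0.751, 0.001, 0.003]
force: [-0.5, -0.9, -0.9]
finger_gap: 0.329
gripper_force: 0.0
547 [-0.002  -0.3177  0.1223] [-0.123  0.125]
top5 dial 137 [ 0.51129481 -0.25939973  0.16529321] -133.67467759569058 ((0.5108916759490967, -0.2600448727607727), (0.0516849048435688, 0.013957424089312553), 46.39628982543945)
572 [ 0.0025 -0.307   0.1175] [-0.121  0.127]
side5 dial 23 [ 0.51236351 -0.25878313  0.16567744] 43.838792816707866 ((0.5108790993690491, -0.2585446834564209), (0.047325249761343, 0.0128308841958642), 44.320701599121094)
max [0.74 0.36 0.08 0.78]
[[[-0.7,-0.22,0.08,0.78],[-0.72,-0.16,0.08,0.78],[-0.73,-0.1,0.08,0.78],[-0.73,-0.04,0.08,0.78],[-0.74,0.01,0.07,0.78],[-0.73,0.08,0.08,0.78],[-0.72,0.13,0.07,0.78],[-0.71,0.19,0.08,0.77],[-0.69,0.25,0.07,0.78],[-0.67,0.31,0.08,0.77],[-0.65,0.36,0.07,0.78]]]
```

```bash
python3 -m handwheel '[[[-0.7,-0.2,0,0.78],[-0.7,-0.15,0,0.78],[-0.75,-0.1,0,0.78],[-0.75,-0.05,0.1,0.78],[-0.75,0,0.1,0.78],[-0.75,0.1,0.1,0.78],[-0.7,0.15,0.1,0.78],[-0.7,0.2,0.1,0.78],[-0.7,0.25,0.1,0.78],[-0.65,0.3,0.1,0.78],[-0.65,0.35,0.1,0.78],[0,0,0,0],[0,0,0,0]]]' 45
python3 - <<'E'
from h import *
print(pose()[0],pose()[2]); plan([.509,-.260,.235],45.5,1)
E
```

```text
t: 21.38
tcp_pos: [0.5099, -0.2591, 0.2352]
tool_rot: [0.921, 0.39, -0.0, -0.001]
force: [0.0, -0.4, -0.1]
finger_gap: 0.525
gripper_force: 0.0
[ 0.50987487 -0.25911007  0.23518764] 45.91214331806644
max [0.05 0.   0.01 0.07]
[[[-0.05,-0.0,0.01,0.07]]]
```

```bash
python3 -m handwheel '[[[-0.05,0,0.4,0.05],[0,0,0.6,0],[0,0,0.6,0],[0,0,0.6,0],[0,0,0.6,0],[0,0,0.5,0],[0,0,0.28,0],[0,0,0,0],[0,0,0,0]]]'; python3 -m handwheel '[[[0,0,0,0],[0,0,0,0],[0,0,0,0],[0,0,0,0],[0,0,0,0],[0,0,0,0],[0,0,0,0],[0,0,0,0]]]' 0 60
```

```text
t: 22.5
tcp_pos: [0.5097, -0.2611, 0.1467]
tool_rot: [0.922, 0.387, 0.0, 0.0]
force: [0.1, -0.7, 0.1]
finger_gap: 0.527
gripper_force: 0.0
t: 23.5
tcp_pos: [0.5095, -0.2609, 0.147]
tool_rot: [0.922, 0.387, 0.0, 0.0]
force: [-0.4, 1.3, 6.2]
finger_gap: 0.148
gripper_force: 60.0
```

```bash
python3 -m handwheel '[[[0,0,0,0.6],[0,0,0,0.8],[0,0,0,0.8],[0,0,0,0.8],[0,0,0,0.8],[0,0,0,0.8],[0,0,0,0.8],[0,0,0,0.8],[0,0,0,0.8],[0,0,0,0.8],[0,0,0,0.8],[0,0,0,0.8],[0,0,0,0.8],[0,0,0,0.8],[0,0,0,0.8],[0,0,0,0.8],[0,0,0,0.4],[0,0,0,0],[0,0,0,0]]]'
python3 - <<'E'
from h import *
p=pose();print(p[0],p[2],p[3]['ft_torque'])
p,d=grab('top','top6'); q,_=grab('side','side6')
o=np.zeros((400,800,3),np.uint8); o[:,:400]=cv2.resize(p[200:300,390:490],(400,400)); o[:,400:]=cv2.resize(q[90:230,290:430],(400,400)); cv2.imwrite('pics/c6.png',o[:,:,::-1])
for f in('top6','side6'):
    _,d,W=world(f); L=W[...,:2]-LC; lx,ly,z=L@EX,L@EY,W[...,2]; Q=np.stack([lx,ly,z],-1)
    m=(d>0)&(abs(ly-.065)<.16)&(z>.02)&(z<.12)&((abs(ly-.065)>.04)&(lx>.08)&(lx<.13))
    q=Q[m]; A=np.c_[q[:,1]-.065,q[:,2],np.ones(len(q))]; print(len(q),np.linalg.lstsq(A,q[:,0],rcond=None)[0].round(4))
E
```

```text
t: 25.88
tcp_pos: [0.5096, -0.2617, 0.147]
tool_rot: [0.96, -0.278, 0.001, 0.001]
force: [-2.3, -1.8, 5.5]
finger_gap: 0.15
gripper_force: 60.0
[ 0.50962072 -0.26166099  0.14696487] -32.33606406240971 [-0.16139484  0.24794011  0.20269766]
806 [ 0.0022 -0.3195  0.122 ]
559 [ 0.0021 -0.3077  0.1175]
```

View pics/c6.png

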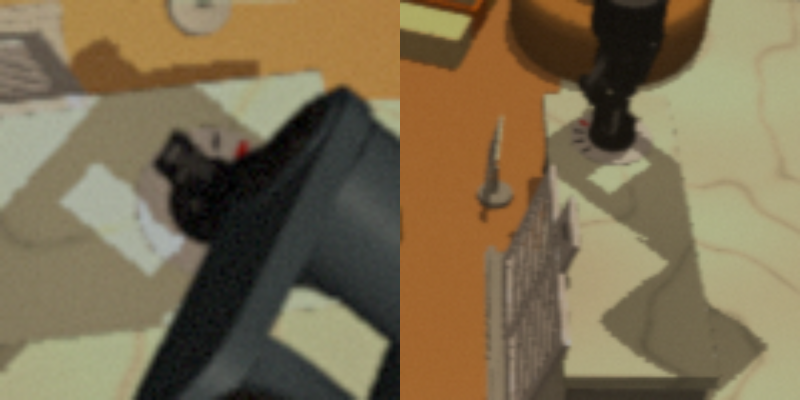

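The view shows the fingers still on the dial, hiding the bar. The grille is unchanged at 17–18° of lean and the price stand hasn't moved. The wrist moment of 0.20 N·m matches the spring being held at the third click. I'll hold briefly, check and hand in.

```bash
python3 -m handwheel '[[[0,0,0,0],[0,0,0,0],[0,0,0,0],[0,0,0,0]]]'
python3 - <<'E'
from h import *
p=pose();print(p[2],p[3]['ft_torque'],np.abs(p[3]['qd']).max())
from station import sign_off
print(sign_off())
E
```

```text
t: 26.48
tcp_pos: [0.5096, -0.2617, 0.147]
tool_rot: [0.96, -0.278, 0.001, 0.001]
force: [-1.7, -2.2, 5.0]
finger_gap: 0.148
gripper_force: 60.0
-32.334500449327464 [-0.13678914  0.26650707  0.1308203 ] 0.0009970807747894054
the job is handed in; nothing more can be done
None
```

I handed the job in at 26.5 s: the grille stands in the channel leaning back about 17–18°, and the gripper is holding the dial at about 1.36 rad. That dial angle comes from how far the tool turned, as the fingers hid the bar; sign-off returned no verdict.

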